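Prop up the easel with the cross

TASK

Two small tilting easels lie folded on the green cutting mat. Prop up the one that carries the carved wooden cross: swing its sprung prop leg by the red sleeve up and over towards the board's hinge, past the balance point, until it sits on its stop and the tilted board stands on it by itself. Leave the easel with the round rosette folded.

Things in the scene. Friction and masses are not known exactly. Their poses are not given: they have to be found in the camera images.
- cross_sleeve (a point): Centre of the red sleeve (level round bar, 14 mm thick, 50 long, along the easel's y) on the end of the steel U-shaped prop leg, at the left of the easel with the pale 205 mm cross; it moves with the leg. Folded, it is 67 mm above the table, 30 mm clear of the dark board (235 x 150 mm), open in front, behind and above. Gripped from above, fingers in front and behind, it turns in the grip as the leg swings.
- cross_arc (a point): Fixed point on the leg's pivot axis, abreast of the sleeve's middle, 45 mm above the table: the sleeve's centre circles it upright at 85 mm radius. Orientation is the easel's, yaw within 15 degrees: x level from the board's front hinge (robot side) to its back, y left, z up. The sleeve starts 15 degrees above +x, goes over the top towards -x and stops at 148 degrees, 90 mm above the table.
- cross_leg (a joint): Swing of the cross easel's leg in rad: 0 folded, growing as it goes up and over. The leg's bar lifts the board; weight and spring push it back to 0 until dead centre at about 2.0, and beyond that on to its stop at 2.32, where it stays. Up to about 10 N at the sleeve swing it. The easels are screwed down.
- rosette_leg (a joint): The same for the other easel, alike in all but its piece: a pale wooden disc of 120 mm with seven dark holes. 0 folded. The two easels stand side by side; either may be the left one.

How it is judged (in metres and radians):
At the end, for the whole second after the job is handed in: The leg of the cross easel rests past dead centre against its stop (joint above 2.2 rad, at rest), so that the board stands tilted on it; the leg of the rosette easel is folded (joint below 0.15 rad) (value of joint cross_leg above 2.2 rad and velocity of joint cross_leg between -0.1 and 0.1 rad/s and value of joint rosette_leg below 0.15 rad); the robot touches nothing.
It fails at once if the rosette easel's leg was swung (value of joint rosette_leg above 0.4 rad).
It also fails if it takes over 38 s, if anything falls off the work surface, if the arm or the gripper's body presses on something with over 40 N, if the wrist force passes 120 N, or if a joint passes its speed limit or range.

ROBOT

A 6-joint arm with a two-finger parallel gripper is mounted at the origin on the work surface. World frame = base frame: x ahead of the robot, y to its left, z up, the work surface at z = 0. Lengths are in mm, angles in rad, forces in N, time in s.
With the tool pointing down it reaches from about 325 to 875 mm from the base axis. Payload 4.4 kg.
Tool frame: the origin (TCP) lies on the centre line of the jaws, within the pads' length; the fingertips stand ahead of it and the grasp point (between the pads) lies 6 mm ahead of it (ctrl.tcp_to_tips is the z of the fingertips in the tool frame, in mm); z points along the fingers, y is the direction in which the jaws open and shut (so a half turn about z gives the same grasp; the last joint's range is limited). The gripper opens to 85 mm and grips with 20 to 120 N. Pads are 22 mm wide; open, the fingers measure 114 mm over their backs; the gripper's body (76 mm by 85 mm) begins 54 mm behind the grasp point. The pads swing forward as they close: fully open they stand 13 mm farther back than shut.
Start: joints at [-1.27, 0.207, 1.542, -0, 1.393, -0.15], TCP at [250.508, -517.565, 256.282] pointing down, gripper open.
Joint ranges: [-2.73, 2.73], [-0.86, 2.22], [0.23, 2.46], [-1.11, 4.25], [0.08, 2.63], [-2.82, 2.82]. Speed limits (rad/s): [2.79, 2.79, 3.14, 3.14, 3.14, 3.14].

INTERFACE

Orientations are given as a 3x3 rotation matrix whose columns are the frame's x, y, z axes.
In Python, from plant import ctrl, sensors, optics gives the robot as it stands. Calls block until the motion is done:
- ctrl.move_ptp(position, orientation): joint-space move of the TCP to a pose.
- ctrl.move_l(position, rot=None, vel=150, threshold=None): straight line of the TCP; rot=None keeps the orientation; vel is the mean speed in mm/s. With threshold (N) it stops when the force on the tool has changed by that much, and returns True; else False.
- ctrl.set_joints(angles): joint-space move.
- ctrl.gripper_to(opening, force=None): finger opening in mm; force is the grip in N (None keeps the last); returns when the fingers have stopped.
- ctrl.hold(seconds).
- ctrl.solve_ik(position, orientation): joint angles nearest the present ones, or None.
- sensors.read_state(): the state.
- optics.grab_frame(name): name is "scene" or "top"; returns (picture, depth): 420x560x3 uint8, red, green, blue; 420x560 float32, mm along the optical axis (not along the pixel's ray), 0 where there is no reading.
- optics.camera_params(name): a dict with "mtx" (3x3 intrinsics, pixels), "k1" (the pictures are not rectified: a ray, as slopes to the right and down, at radius r is drawn at 1 + k1 r^2 times it, then the intrinsics apply), "R" (3x3) and "t" (3): a world point X has camera coordinates R X + t. Camera axes: x right, y down, z forward; pixel columns grow to the right and rows downward; lengths in mm; the calibration is good to about 2 mm. A picture is of the moment at which its call begins. camera_params takes no time and is no camera call.
A pose or a line that the arm cannot do raises ctrl.MotionError and nothing moves.
- ctrl.finish_job(): hands the job in, once; it reports no verdict.
The state is a dict: "t": time; "q": joint angles; "qvel": joint speeds; "tau": joint torques, N m; "eef_pos": TCP position; "eef_rot": TCP orientation; "force": force on the tool from outside, world axes, zero at the start; "wrist_torque": the same for the moment, N m; "grip_width": finger opening in mm.
Only numpy, scipy, OpenCV 4.12 (cv2) and the standard library are available. Lean on these libraries where they do the work, as an engineer would, in place of code of your own. Each camera call takes 0.05 s, during which the arm holds its last target. There are 200 camera calls.

## Working session

There is one attempt and no reset: what is moved stays moved. The work goes in short steps, each a Python script; the robot and the scene stay as the last script left them, time stands still between calls to the robot, and variables do not carry over. Pictures are saved under pics/ and viewed, about 8 in all and at most 12, crops included, and the job is handed in when it is done.

```bash
mkdir -p pics
cat > h.py <<'E'
import numpy as np, cv2
from plant import ctrl, sensors, optics
def save(n,im): cv2.imwrite(f'pics/{n}.png',cv2.cvtColor(im,cv2.COLOR_RGB2BGR))
def rays(cam,px):
    p=optics.camera_params(cam); K=np.array(p['mtx']); R=np.array(p['R']); t=np.array(p['t'])
    u=cv2.undistortPoints(np.array(px,float).reshape(-1,1,2),K,np.array([p['k1'],0,0,0.])).reshape(-1,2)
    # library uses same model: distorted = u*(1+k1 r^2)
    return -R.T@t,(np.c_[u,np.ones(len(u))]@R)
def onplane(cam,px,z):
    o,d=rays(cam,px); return o+d*((z-o[2])/d[:,2])[:,None]
def redmask(im):
    h=cv2.cvtColor(im,cv2.COLOR_RGB2HSV)
    return (((h[...,0]<8)|(h[...,0]>172))&(h[...,1]>140)&(h[...,2]>60)).astype(np.uint8)
E
python3 - <<'E'
from h import *
for c in("scene","top"):
    im,d=optics.grab_frame(c); save(c+'0',im); np.savez('pics/'+c+'0.npz',im=im,d=d)
    n,l,s,ce=cv2.connectedComponentsWithStats(redmask(im))
    for i in range(1,n):
        if s[i,4]>15:
            px=ce[i]; dd=d[l==i]; r=cv2.minAreaRect(np.argwhere(l==i)[:,::-1].astype(np.float32))
            print(c,s[i],px,r,np.median(dd),onplane(c,[px],67),onplane(c,cv2.boxPoints(r),67).round().tolist())
    print(optics.camera_params(c))
E
```

```text
scene [386 180  21  13 126] [396.92857143 185.83333333] ((396.5, 186.00003051757812), (6.708203315734863, 20.57182502746582), 63.43495178222656) 766.04395 [[553.86741241 285.30288904  67.        ]] [[549.0, 262.0, 67.0], [540.0, 314.0, 67.0], [559.0, 307.0, 67.0], [567.0, 256.0, 67.0]]
scene [203 259  32  18 260] [218.78846154 267.4       ] ((219.01724243164062, 267.2930908203125), (8.356289863586426, 31.753902435302734), 68.19859313964844) 607.0635 [[607.44023232 -98.12053694  67.        ]] [[601.0, -122.0, 67.0], [597.0, -72.0, 67.0], [614.0, -73.0, 67.0], [618.0, -122.0, 67.0]]
{'mtx': array([[394.33575054,   0.        , 280.88734454],
       [  0.        , 394.33575054, 204.09244221],
       [  0.        ,   0.        ,   1.        ]]), 'k1': 0.008804321055216897, 'R': array([[ 0.42296704,  0.90614158, -0.00251299],
       [ 0.57434446, -0.2702344 , -0.77272364],
       [-0.70087611,  0.32539331, -0.63473764]]), 't': array([-264.44733367, -225.14319813, 1113.88812314])}
top [319 174  25   9 164] [331.09146341 177.92682927] ((330.99591064453125, 177.95492553710938), (6.60910892486
[... 185 characters left out ...]
 67.0]]
top [122 204  25  11 170] [134.04117647 209.05294118] ((134.01922607421875, 209.0961456298828), (6.864064693450928, 25.10286521911621), 78.69007110595703) 754.5187 [[554.93798489 279.85972416  67.        ]] [[557.0, 305.0, 67.0], [566.0, 258.0, 67.0], [553.0, 255.0, 67.0], [544.0, 302.0, 67.0]]
{'mtx': array([[400.54583082,   0.        , 277.40083805],
       [  0.        , 400.54583082, 210.11071553],
       [  0.        ,   0.        ,   1.        ]]), 'k1': -0.0640500119614307, 'R': array([[-0.02538757, -0.99946221,  0.02075474],
       [-0.98875168,  0.02204355, -0.14793305],
       [ 0.14739599, -0.02427694, -0.98877958]]), 't': array([ 18.19643219, 550.41502577, 750.99689943])}
```

View pics/top0.png

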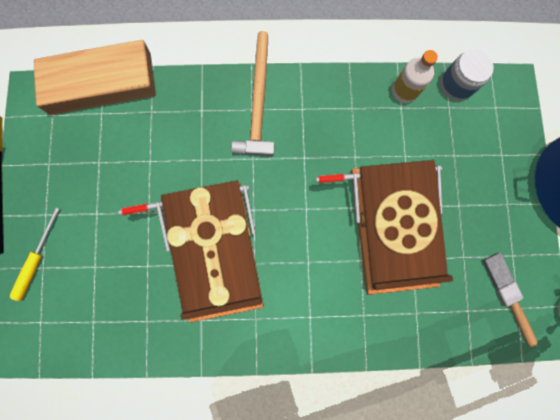

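View pics/scene0.png

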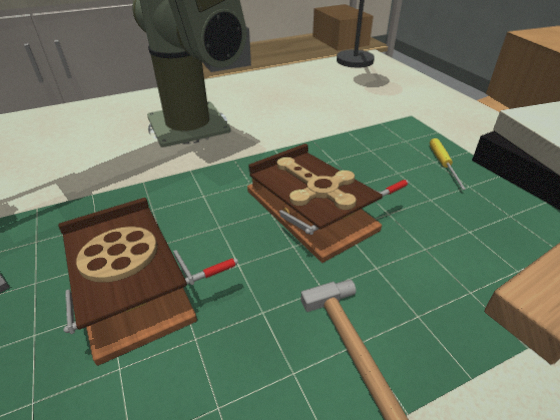

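The cross is on the left easel, with its red sleeve at top (134,209) and scene (397,186). The two views agree on about (554.5, 282.5). The rosette easel is on the right, with its sleeve at top (331,178). Next I'll get the yaw from the board edges, then approach and grip.

Run:
```python
from h import *
f=np.load('pics/top0.npz');im=f['im']
h=cv2.cvtColor(im,cv2.COLOR_RGB2HSV)
m=((h[...,0]<22)&(h[...,1]>90)).astype(np.uint8); m[:, :158]=0;m[:,265:]=0;m[:178]=0;m[325:]=0
m=cv2.morphologyEx(m,cv2.MORPH_CLOSE,np.ones((9,9)));m=cv2.morphologyEx(m,cv2.MORPH_OPEN,np.ones((25,25)))
r=cv2.minAreaRect(np.argwhere(m)[:,::-1].astype(np.float32)); b=onplane('top',cv2.boxPoints(r),35)
for i in range(4):
    e=b[(i+1)%4]-b[i]; print(b[i].round(),np.linalg.norm(e).round(),np.degrees(np.arctan2(e[1],e[0])).round(1))
print(ctrl.tcp_to_tips, sensors.read_state()['eef_rot'].round(2).tolist(), sensors.read_state()['t'])
for yaw in(10,12):
  a=np.radians(yaw);X=np.array([np.cos(a),np.sin(a),0]);Y=np.array([-X[1],X[0],0])
  S=np.array([554.5,282.5,67]);P=S-85*np.cos(np.radians(15))*X;P[2]=45
  for s in(1,-1):
    R=np.c_[np.cross(s*X,[0,0,-1]),s*X,[0,0,-1]]
    print(yaw,s,[None if (q:=ctrl.solve_ik(P+6*Y+85*(np.cos(t)*X+np.sin(t)*np.array([0,0,1]))+[0,0,6],R)) is None else q[[0,5]].round(2).tolist() if hasattr(q,'shape') else q for t in np.radians([15,90,148])])
```

```text
[589. 239.  35.] 163.0 -81.1
[614.  78.  35.] 257.0 -171.0
[361.  38.  35.] 156.0 98.5
[338. 192.  35.] 256.0 10.5
25.0 [[0.9, 0.44, -0.0], [0.44, -0.9, 0.0], [0.0, -0.0, -1.0]] 0.1
10 1 [[0.34, 0.17], [0.37, 0.19], [0.4, 0.22]]
10 -1 [None, None, None]
12 1 [[0.34, 0.13], [0.36, 0.15], [0.39, 0.18]]
12 -1 [None, None, None]
```

```bash
cat >> h.py <<'E'
a=np.radians(10);X=np.array([np.cos(a),np.sin(a),0]);Y=np.array([-X[1],X[0],0]);Z=np.array([0,0,1.])
S=np.array([554.5,282.5,67]);P=S-85*np.cos(np.radians(15))*X;P[2]=45
R=np.c_[np.cross(X,-Z),X,-Z]
def tcp(deg): t=np.radians(deg); return P+6*Y+85*(np.cos(t)*X+np.sin(t)*Z)+6*Z
def st(n):
    s=sensors.read_state(); print(n,round(s['t'],2),s['eef_pos'].round(1),s['force'].round(1),round(s['grip_width'],1))
E
python3 - <<'E'
from h import *
ctrl.gripper_to(55,force=40)
ctrl.move_ptp(tcp(15)+90*Z,R); st('above')
print(ctrl.move_l(tcp(15),vel=100,threshold=8)); st('down')
im,d=optics.grab_frame('scene'); 
ctrl.gripper_to(0,force=40); st('grip')
im2,d=optics.grab_frame('scene')
c=lambda i:cv2.resize(i[110:250,310:470],None,fx=2.4,fy=2.4)
save('grip',np.hstack([c(im),c(im2)]))
E
```

```text
above 3.54 [554.  287.6 163.2] [0.1 1.4 0.3] 54.8
False
down 4.59 [554.2 288.7  73.9] [ 0.4  0.4 -0.4] 55.0
grip 5.09 [555.2 288.8  73.8] [ 5.4  1.1 -1. ] 12.9
```

View pics/grip.png

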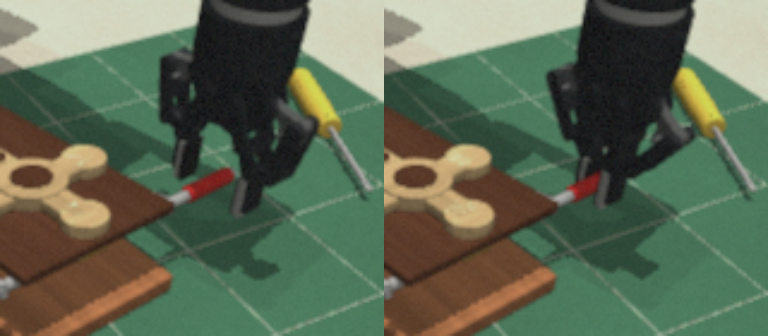

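The sleeve is held between the fingers near its outer half, with an opening of 12.9 mm. The fingers were pulled about 1 mm towards +x, so I'll shift the arc by that much and swing.

Run:
```python
from h import *
for g in list(range(25,146,10))+[147]:
    ctrl.move_l(tcp(g)+1.5*X,vel=70); s=sensors.read_state()
    st(g)
    if np.linalg.norm(s['force'])>50 or s['grip_width']<9: print('STOP');break
im,d=optics.grab_frame('scene'); save('swung',im[60:340,120:500])
```

```text
25 5.5 [551.  288.1  87. ] [ 6.3  2.3 -4.7] 12.7
35 5.86 [544.3 286.9 100.6] [ 6.1  1.  -1.3] 12.4
45 6.22 [535.8 285.4 112.6] [ 7.2  0.9 -1. ] 12.2
55 6.58 [525.7 283.7 122.9] [8.8 1.9 2.3] 12.5
65 6.93 [514.1 281.7 131.7] [8.3 1.6 5. ] 12.6
75 7.29 [501.8 279.6 138. ] [9.6 0.7 7.7] 12.7
85 7.65 [487.6 277.2 141.6] [ 7.1 -0.3 13. ] 12.3
95 8.01 [471.7 274.4 141.3] [ 3.9 -1.2 16.2] 12.2
105 8.37 [455.5 271.6 137.8] [ 0.6 -0.6 16.5] 12.3
115 8.72 [438.5 268.6 130.2] [-4.  -0.7 12.8] 12.3
125 9.08 [425.  266.3 120.8] [-3.5  1.9  6.4] 12.4
135 9.44 [414.6 264.4 110.9] [0.2 5.  1. ] 12.5
145 9.8 [404.9 262.7  98.7] [ 0.8  5.3 -3.6] 12.8
147 10.05 [403.4 262.4  96.8] [ 0.1  5.3 -0.2] 12.5
```

View pics/swung.png

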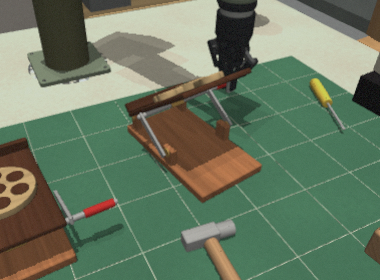

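The leg is over, with the sleeve at about 147° and the board tilted. I'll open, back out sideways along the sleeve away from the board, then rise and check.

Run:
```python
from h import *
ctrl.gripper_to(45); st('open')
p=sensors.read_state()['eef_pos']
ctrl.move_l(p+60*Y,vel=80); st('out')
ctrl.move_l(p+60*Y+130*Z,vel=150); st('up')
ctrl.move_l(p+150*Y+130*Z,vel=150); ctrl.hold(0.5); st('away')
for c in('scene','top'):
    im,d=optics.grab_frame(c); save(c+'_end',im)
    n,l,s,ce=cv2.connectedComponentsWithStats(redmask(im))
    for i in range(1,n):
        if s[i,4]>15: print(c,s[i,4],ce[i].round(),onplane(c,[ce[i]],90).round(),onplane(c,[ce[i]],67).round())
print('expected',(tcp(148)-6*Y-6*Z).round())
```

```text
open 10.52 [403.6 261.6  97. ] [-1.  -0.3  0.8] 44.8
out 11.41 [393.1 320.5  96.9] [-0.4 -0.5  0.1] 44.9
up 12.43 [392.6 320.2 225.9] [ 0.1 -0.2 -0.2] 45.1
away 13.68 [377.7 409.1 227.1] [-0.1 -0.2 -0.5] 44.9
scene 64 [346. 143.] [[405. 258.  90.]] [[373. 281.  67.]]
scene 260 [219. 267.] [[ 628. -102.   90.]] [[608. -98.  67.]]
top 164 [331. 178.] [[602. -96.  90.]] [[ 608. -100.   67.]]
top 198 [143. 290.] [[403. 253.  90.]] [[402. 260.  67.]]
expected [403. 256.  90.]
```

View pics/scene_end.png

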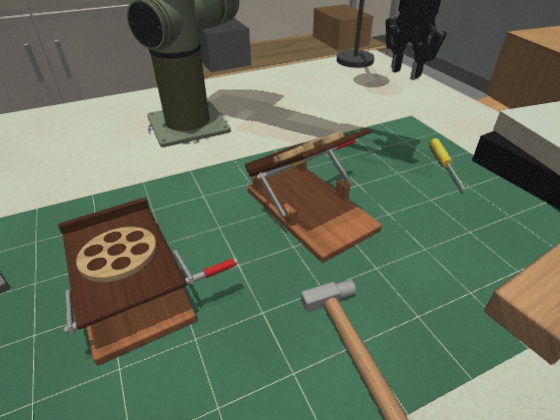

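The cross easel stands propped on its own. Its sleeve is at scene (346,143), and both views put it at the stop position, (403,256,90) mm. The rosette sleeve hasn't moved, still at (219,267), and the arm is clear.

```bash
python3 -c "
from h import *
ctrl.finish_job(); st('end')"
```

```text
the job is handed in; nothing more can be done
the job is handed in; nothing more can be done
```

The cross easel (the left one) is propped up on its stop, and the job is handed in. I gripped its red sleeve from above, swung it along the 85 mm arc to about 147°, let go and backed out sideways, away from the board.

**Last checks, before handing in:**
- **Cross easel:** with the gripper away, the two cameras put the sleeve at about (405, 258) and (403, 253) mm, taken at its stop height of 90 mm. The expected stop position is (403, 256, 90). The board stood tilted by itself.
- **Rosette easel:** its sleeve had not moved, so it is still folded.
- **Robot:** the arm was clear of everything, with the tool force near 0 N. The highest tool force I read during the swing was about 17 N, and the clock was at about 14 s of the 38 s allowed.

No check failed. I had no direct reading of the joint angles, so these results come from the camera images. The state could not be read after handing in.

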